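# Stack the clean parts tray on the carburettor stand

## Task

The green parts tray has drained on its sloping rack: take it by its wooden grip, level it and stack it on the turntable stand over the carburettor, so that all four corner holes go down over their own studs together and the tray sits fully home on the four tubes, either way round. Feel for the studs without forcing it, keep hold of the tray until it is home rather than dropping it, then let go and draw clear. Leave the carburettor and everything else on the bench where they are.

Things in the scene. Friction and masses are not known exactly. Their poses are not given: they have to be found in the camera images.
- tray_grip (a point): Centre of the tray's wooden grip bar (90 long in x, 14 thick in y, 24 tall in z, mm) over the middle of the green tray. Axes are the tray's: x along its 160 side, y along its 120 side, z out of its top; at the start z leans 27 degrees from vertical, to the rack's -x. Tray underside 60 mm below, rim top 42 below, bar top 12 above.
- tray: The tray: green sheet steel, 160 x 120 mm, floor 4 thick, rim 18 high, about 0.3 kg; origin at the centre of its underside, axes as tray_grip. Four steel-edged through holes, 9.6 mm across, at x = +-65, y = +-45 mm, inside the rim. Fits the stand either way round (half turn).
- stand_axis (a point): On the turntable disc's axis, level with the four tube tops (106 mm above the bench); x along the stand's long side, z up; spins with the disc. The stand (grey lower tray with four tubes) sits loosely between steel lugs on the disc and has been knocked 3 to 7 mm off centre (at most 5 mm along x and along y); which way is not reported. About 5 N shifts it.
- turntable: Fixed black foot, origin on the bench on the disc's axis; the 210 mm aluminium disc on it spins against light friction (0.04 N m). Stand: grey lower tray 160 x 120 mm (floor 26 mm above the bench); tubes 16 wide, 80 tall at x = +-65, y = +-45 mm of its centre; from each top a steel stud 8 wide, 24 tall, last 2 mm tapered to 6.4; 0.8 mm to spare all round in a hole.
- rack: Drip rack fixed to the bench: grey pan 190 x 130 x 14 mm, two steel rails sloping up at 27 degrees towards its +x; the tray lies on them, its low edge against a lip 10 mm high at the -x end. Origin under the pan's middle, z up. The leaning tray's rim reaches 137 mm above the bench, its grip bar 170 mm.
- carb_mid (a point): Middle of the black mower carburettor (about 65 x 60 mm, 62 mm tall, 0.28 kg) which stands loose on the stand's lower tray, between the tubes. To be left standing there.
- gap_tool: Steel spark-plug gap tool, about 95 x 50 x 9 mm, lying flat; origin under its middle. Leave alone.
- plug_a: Spark plug with white porcelain, 72 mm long, 18 mm thick, lying along its x; origin under its middle. Leave alone.
- plug_b: A second such spark plug. Leave alone.
- fuel_cap: Blue plastic fuel cap, 60 mm wide, 21 mm tall; origin under its middle. Leave alone.
- primer_bulb: Orange rubber primer bulb, 34 mm wide, 20 mm tall; origin under its middle. Leave alone.
Things that resemble listed ones, but are neither listed nor needed, are in the scene too. Leave any purple or red look-alike of the rack alone.

How it is judged:
By the outcome, as a careful person would: the job done as asked, in the order asked, and still so for the second after the job is handed in, with the robot touching nothing.
It also fails if it takes over 72 s, if anything falls off the work surface, if the arm or the gripper's body presses on something with over 40 N, if the wrist force passes 120 N, or if a joint passes its speed limit or range.

## Robot

A 6-joint arm with a two-finger parallel gripper is mounted at the origin on the work surface. World frame = base frame: x ahead of the robot, y to its left, z up, the work surface at z = 0. Lengths are in mm, angles in rad, forces in N, time in s.
With the tool pointing down it reaches from about 275 to 825 mm from the base axis. Payload 5.2 kg.
Tool frame: the origin (TCP) lies at the very end of the fingers, on their centre line; the grasp point (between the pads) lies 19 mm behind it; z points along the fingers, y is the direction in which the jaws open and shut (so a half turn about z gives the same grasp; the last joint's range is limited). The gripper opens to 93 mm and grips with 3 to 60 N. Pads are 15 mm wide; open, the fingers measure 128 mm over their backs; the gripper's body (75 mm by 188 mm) begins 65 mm behind the grasp point.
Start: joints at [-1.346, 0.259, 1.535, -0, 1.348, -0.203], TCP at [228.199, -500.43, 218.653] pointing down, gripper open.
Joint ranges: [-3.14, 3.14], [-0.91, 2.08], [0.19, 2.58], [-1.22, 4.36], [0.22, 2.71], [-3.12, 3.12]. Speed limits (rad/s): [2.57, 2.57, 3.14, 3.14, 3.14, 3.14].

## Interface

Orientations are given as [roll, pitch, yaw] about the fixed x, y, z axes, in that order (R = Rz(yaw) Ry(pitch) Rx(roll)).
In Python, from bench import robot gives the robot as it stands. The module is installed in compiled form; this text tells all that it offers. Calls block until the motion is done:
- robot.move_ptp(position, orientation): joint-space move of the TCP to a pose.
- robot.move_linear(position, ori=None, speed=150, f_stop=None): straight line of the TCP; ori=None keeps the orientation; speed is the mean speed in mm/s. With f_stop (N) it stops when the force on the tool has changed by that much, and returns True; else False.
- robot.move_j(angles): joint-space move.
- robot.move_gripper(opening): opening from 0.0 (shut) to 1.0 (fully open); the grip force is fixed at half the most; returns when the fingers have stopped.
- robot.sleep(seconds).
- robot.inverse_kinematics(position, orientation): joint angles nearest the present ones, or None.
- robot.get_image(name): name is "side" or "top"; returns a dict with "img" (420x560x3 uint8, blue, green, red), "fovy" (degrees; the focal length in pixels is half the picture's height over the tangent of half this angle, whatever the lens; pixels are square), "cx", "cy" (the principal point, pixels), "eye" and "orientation" of the camera in the world. Camera axes: x right, y down, z forward; pixel columns grow to the right and rows downward; lengths in mm; the calibration is good to about 2 mm. A picture is of the moment at which its call begins. There is no depth.
A pose or a line that the arm cannot do raises robot.MotionError and nothing moves.
- robot.hand_in(): hands the job in, once; it reports no verdict.
Readings, each from a call of its own:
- robot.current_t(): time.
- robot.current_qpos(): joint angles.
- robot.current_joint_vel(): joint speeds.
- robot.current_joint_efforts(): joint torques, N m.
- robot.current_tcp_pos(): TCP position.
- robot.current_eef_rot(): TCP orientation.
- robot.current_contact_force(): force on the tool from outside, world axes, zero at the start.
- robot.current_ft_torque(): the same for the moment, N m.
- robot.current_gripper_width(): opening from 0.0 (shut) to 1.0 (fully open).
Only numpy, scipy, OpenCV 4.12 (cv2) and the standard library are available. Lean on these libraries where they do the work, as an engineer would, in place of code of your own. Each camera call takes 0.05 s, during which the arm holds its last target.

## Working session

There is one attempt and no reset: what is moved stays moved. The work goes in short steps, each a Python script; the robot and the scene stay as the last script left them, time stands still between calls to the robot, and variables do not carry over. Pictures are saved under pics/ and viewed, and the job is handed in when it is done.

```bash
mkdir -p pics; ls
python3 - <<'E'
from bench import robot
import cv2
for n in("side","top"):
    d=robot.get_image(n); cv2.imwrite(f"pics/{n}0.png",d["img"]); print(n,{k:v for k,v in d.items() if k!="img"})
print(robot.current_t(),robot.current_tcp_pos(),robot.current_eef_rot())
E
```

```text
pics
side {'fovy': 55.23760510541273, 'cx': 285.2797759767926, 'cy': 214.18773652595465, 'eye': array([-105.12771196, -790.4792491 ,  651.89683771]), 'orientation': array([-2.11253662, -0.00850138, -0.66207226])}
top {'fovy': 56.03695842987933, 'cx': 281.19097379978615, 'cy': 209.69968900060005, 'eye': array([ 353.00194569,  -39.87961426, 1323.05730469]), 'orientation': array([-3.04881243, -0.00343626, -1.55249945])}
0.1 [ 228.09561438 -499.94984055  217.92049206] [-3.14003580e+00 -3.16135423e-04  4.27783213e-01]
```

View pics/side0.png

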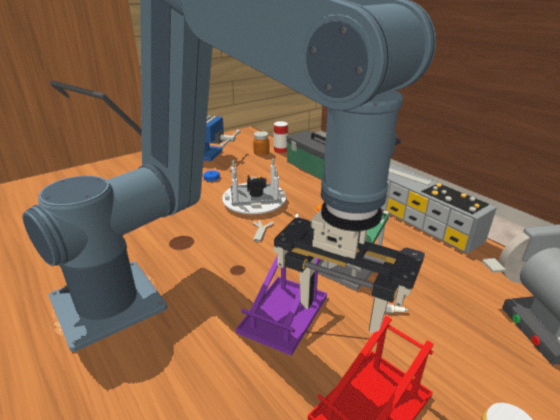

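View pics/top0.png

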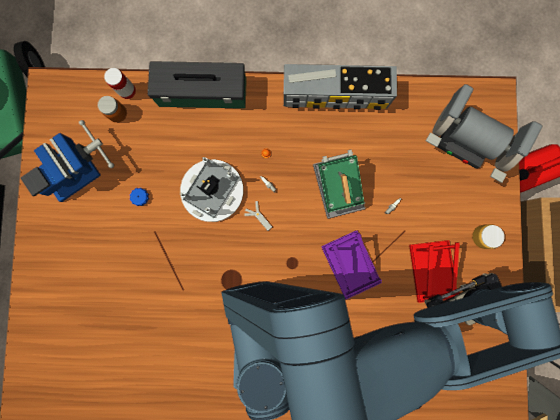

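The tray I want is the green one at top (341,185), on a grey rack. It could be confused with the empty purple rack (351,263), the empty red rack (435,270) and the green toolbox (197,85). The arm blocks the side view, so I'll swing it away before taking the close crop.

Run:
```python
from bench import robot
import cv2
q=list(robot.current_qpos())
robot.move_j([q[0],-0.1,1.5,0,1.7,q[5]])
print(robot.current_tcp_pos(),robot.current_t())
robot.move_j([-2.3,-0.1,1.5,0,1.7,q[5]])
print(robot.current_tcp_pos(),robot.current_t())
import pickle
D={}
for n in("side","top"):
    D[n]=robot.get_image(n); cv2.imwrite(f"pics/{n}1.png",D[n]["img"])
pickle.dump(D,open("v1.pkl","wb"))
t=D["top"]["img"];s=D["side"]["img"]
cv2.imwrite("pics/c1.png",cv2.resize(t[130:250,160:420],None,fx=3,fy=3,interpolation=cv2.INTER_CUBIC))
cv2.imwrite("pics/c2.png",cv2.resize(s[140:300,210:410],None,fx=3.7,fy=3.7,interpolation=cv2.INTER_CUBIC))
```

```text
[ 195.42750368 -357.51037091  398.77529214] 1.0333
[-177.89940495 -366.35300941  399.61054206] 2.425
```

View pics/c1.png

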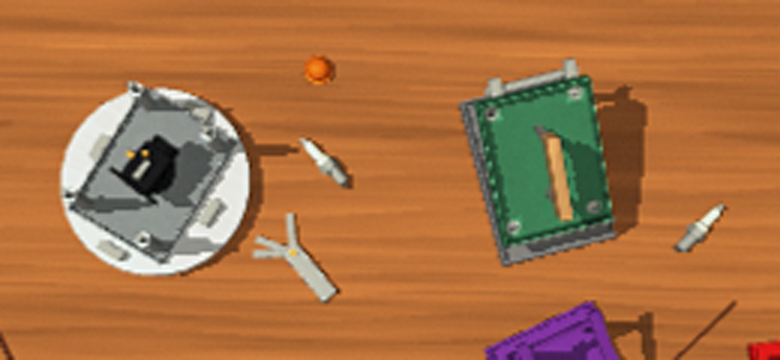

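View pics/c2.png

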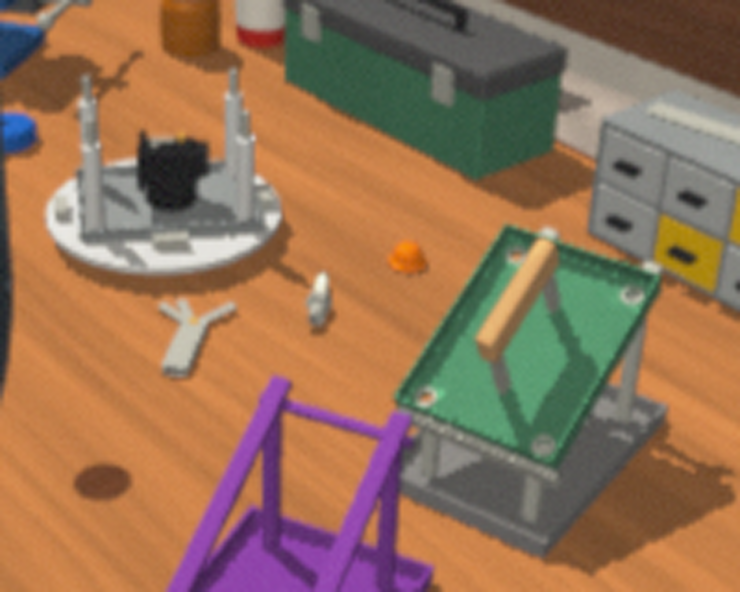

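View pics/side1.png

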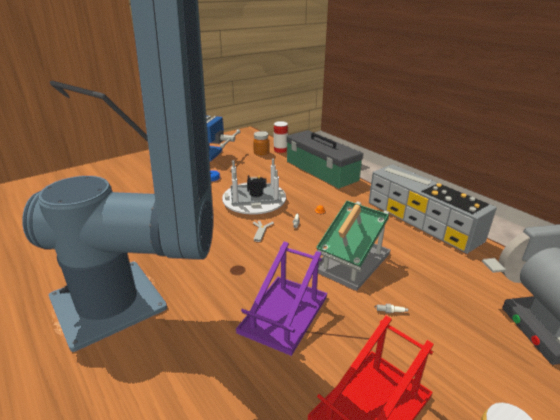

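The green tray, the only one with a wooden bar, lies on its grey rack: top ≈(342,188), side ≈(353,232). Its four steel-edged holes show in both views. The stand is at top ≈(212,190). Next I'll enlarge both to measure them.

Run:
```python
import cv2,pickle
D=pickle.load(open("v1.pkl","rb"))
t=D["top"]["img"];s=D["side"]["img"]
def c(img,x0,y0,x1,y1,f,n):
    o=cv2.resize(img[y0:y1,x0:x1],None,fx=f,fy=f,interpolation=cv2.INTER_CUBIC)
    for i in range(x0,x1,10): cv2.putText(o,str(i),((i-x0)*f,8),0,.3,(0,255,255)); cv2.line(o,((i-x0)*f,10),((i-x0)*f,16),(0,255,255))
    for i in range(y0,y1,10): cv2.putText(o,str(i),(0,(i-y0)*f+4),0,.3,(0,255,255))
    cv2.imwrite(n,o)
c(t,178,152,248,224,8,"pics/d1.png"); c(s,215,152,295,222,8,"pics/d2.png")
c(t,310,145,370,220,8,"pics/d3.png"); c(s,312,195,392,265,8,"pics/d4.png")
```

```text
(no output)
```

View pics/d1.png

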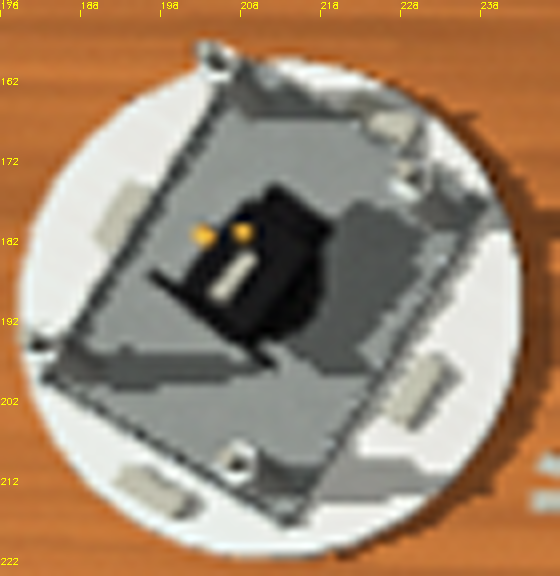

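View pics/d2.png

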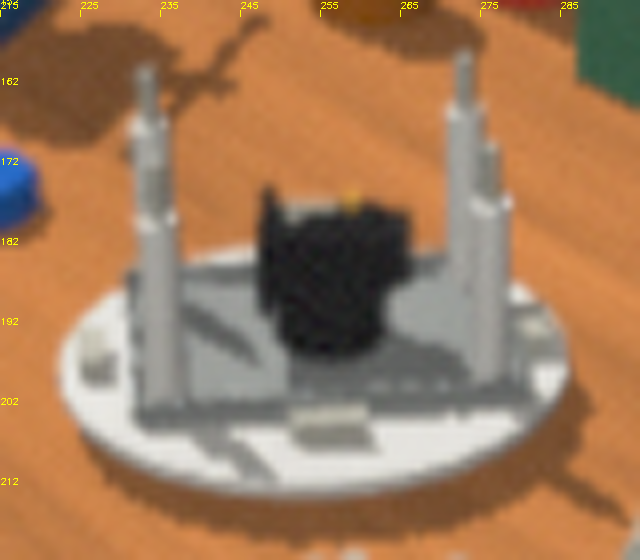

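View pics/d3.png

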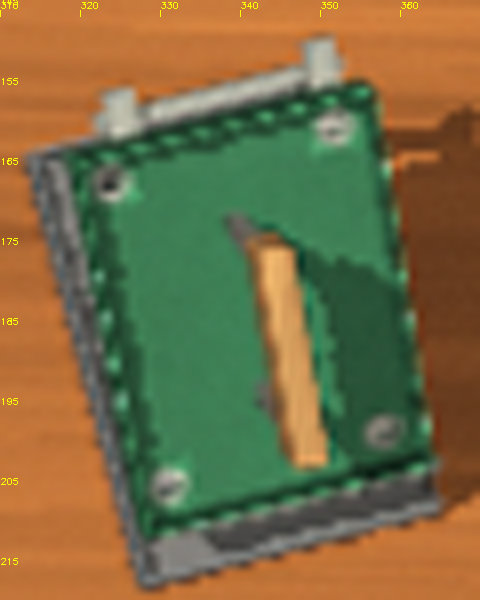

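View pics/d4.png

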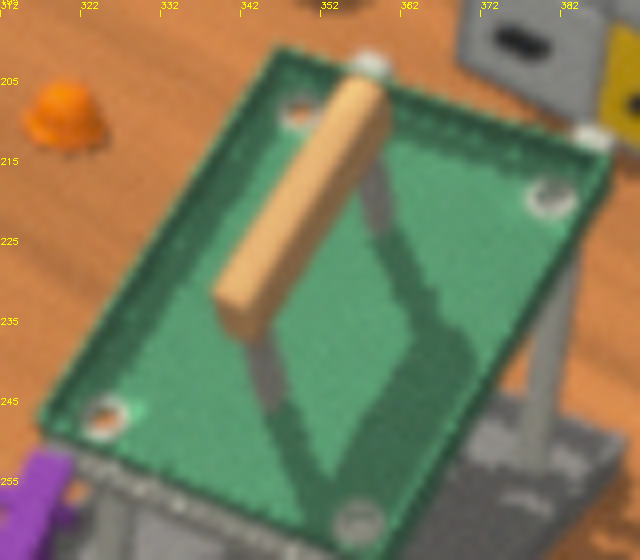

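```bash
cat > h.py <<'E'
import numpy as np,pickle,cv2
from scipy.spatial.transform import Rotation as R
from scipy.optimize import least_squares
def proj(d,P):
    P=np.atleast_2d(P); Rm=R.from_euler('xyz',d["orientation"]).as_matrix()
    f=210/np.tan(np.radians(d["fovy"]/2)); c=(P-d["eye"])@Rm
    return np.c_[d["cx"]+f*c[:,0]/c[:,2], d["cy"]+f*c[:,1]/c[:,2]]
def ray(d,px):
    Rm=R.from_euler('xyz',d["orientation"]).as_matrix(); f=210/np.tan(np.radians(d["fovy"]/2))
    px=np.atleast_2d(px); v=np.c_[(px[:,0]-d["cx"])/f,(px[:,1]-d["cy"])/f,np.ones(len(px))]
    return d["eye"],v@Rm.T
def onz(d,px,z):
    e,v=ray(d,px); return e+v*((z-e[2])/v[:,2])[:,None]
def tri(d1,p1,d2,p2):
    out=[]
    for a,b in zip(p1,p2):
        e1,v1=ray(d1,a);e2,v2=ray(d2,b);v1=v1[0]/np.linalg.norm(v1);v2=v2[0]/np.linalg.norm(v2)
        A=np.c_[v1,-v2];s=np.linalg.lstsq(A,e2-e1,rcond=None)[0]
        p,q=e1+v1*s[0],e2+v2*s[1]; out.append([*(p+q)/2,np.linalg.norm(p-q)])
    return np.array(out)
def un(x0,y0,p,f=8): return np.array([x0,y0])+(np.array(p)+.5)/f-.5
E
python3 - <<'E'
from h import *
np.set_printoptions(precision=2,suppress=True)
D=pickle.load(open("v1.pkl","rb"));T,S=D["top"],D["side"]
ht=un(310,145,[(111,184),(333,128),(170,486),(384,432)]); hs=un(312,195,[(301,112),(549,197),(105,417),(358,522)])
P=tri(T,ht,S,hs);print(P)
st=un(178,152,[(208,54),(404,176),(36,342),(233,460)])
print("top studs z130",onz(T,st,130))
ss=un(215,152,[(147,66),(464,52),(487,146)])
print("side z130",onz(S,ss,130))
# tube tops side (centre of tube top at z106)
# fit tray
m=np.array([[65,45,4],[65,-45,4],[-65,45,4],[-65,-45,4]],float)
def res(p,fix=True):
    Rm=R.from_euler('zyx',[p[3],p[4],p[5]]).as_matrix();X=m@Rm.T+p[:3]
    return np.r_[(proj(T,X)-ht).ravel(),(proj(S,X)-hs).ravel()]
x0=np.r_[P[:,:3].mean(0),0,-.47,0]
r=least_squares(res,x0);print("tray",r.x[:3],np.degrees(r.x[3:]),res(r.x))
r=least_squares(lambda p:res(np.r_[p,-np.radians(27),0]),x0[:4]);print("tray4",r.x[:3],np.degrees(r.x[3:]),r.fun)
p=r.x;Rm=R.from_euler('zyx',[p[3],-np.radians(27),0]).as_matrix();print("grip",p[:3]+Rm@[0,0,60])
E
```

```text
[[ 599.13 -170.66  116.07    0.  ]
 [ 622.79 -256.74  116.48    0.08]
 [ 487.58 -201.48   57.89    0.98]
 [ 511.3  -287.89   57.95    0.51]]
top studs z130 [[618.11 199.33 130.  ]
 [572.11 122.68 130.  ]
 [505.49 260.67 130.  ]
 [461.8  184.14 130.  ]]
side z130 [[506.46 263.3  130.  ]
 [617.91 197.86 130.  ]
 [570.65 118.76 130.  ]]
tray [ 556.92 -228.68   83.48] [ 17.06 -25.76   7.29] [-0.14 -0.04  0.11 -0.09 -0.19  0.2  -0.    0.11 -0.08 -0.06  0.14  0.02
  0.05  0.05  0.1  -0.  ]
tray4 [ 556.94 -229.09   83.4 ] [13.67] [-0.39 -0.55  0.47  0.32 -0.5  -0.3   0.35  0.79  0.38  1.29 -0.09 -0.98
  0.41  1.01 -0.45 -1.21]
grip [ 529.7  -229.09  136.86]
```

Run:
```python
from h import *
np.set_printoptions(precision=2,suppress=True)
D=pickle.load(open("v1.pkl","rb"));T,S=D["top"],D["side"]
ht=un(310,145,[(111,184),(333,128),(170,486),(384,432)]); hs=un(312,195,[(301,112),(549,197),(105,417),(358,522)])
m=np.array([[65,45,4],[65,-45,4],[-65,45,4],[-65,-45,4]],float)
def res(p):
    Rm=R.from_euler('ZYX',[p[3],p[4],p[5]]).as_matrix();X=m@Rm.T+p[:3]
    return np.r_[(proj(T,X)-ht).ravel(),(proj(S,X)-hs).ravel()]
x0=np.r_[555,-229,87,.27,-.47,0]
r=least_squares(res,x0);print("tray",r.x[:3],np.degrees(r.x[3:]),r.fun)
r=least_squares(lambda p:res(np.r_[p,-np.radians(27),0]),x0[:4]);print("tray4",r.x[:3],np.degrees(r.x[3:]),r.fun)
p=r.x;Rm=R.from_euler('ZYX',[p[3],-np.radians(27),0]).as_matrix();print("grip",p[:3]+Rm@[0,0,60])
# bar check
for q in ([-45,-7,12],[-45,7,12],[45,-7,12],[45,7,12]):
    X=p[:3]+Rm@(np.array(q)+[0,0,60]);print("bar top corner",q,(proj(T,X)-[310,145]+.5)*8-.5,(proj(S,X)-[312,195]+.5)*8-.5)
st=un(178,152,[(208,54),(404,176),(36,342),(233,460)]); ss=un(215,152,[(464,52),(487,146),(147,66)])
m2=np.array([[65,45,130],[65,-45,130],[-65,45,130],[-65,-45,130]],float)
def res2(p):
    Rm=R.from_euler('Z',p[2]).as_matrix()[0] if 0 else R.from_euler('z',p[2]).as_matrix();X=m2@Rm.T+[p[0],p[1],0]
    return np.r_[(proj(T,X)-st).ravel(),(proj(S,X[:3])-ss).ravel()]
r=least_squares(res2,[540,192,-.5]);print("stand",r.x[:2],np.degrees(r.x[2]),r.fun)
```

```text
tray [ 556.92 -228.68   83.48] [ 15.47 -26.7   -0.33] [-0.14 -0.04  0.11 -0.09 -0.19  0.2  -0.    0.11 -0.08 -0.06  0.14  0.02
  0.05  0.05  0.1  -0.  ]
tray4 [ 556.94 -228.65   83.48] [15.44] [-0.09 -0.    0.13 -0.08 -0.21  0.19 -0.07  0.06 -0.1  -0.2   0.15  0.01
  0.04  0.06  0.11  0.12]
grip [ 530.68 -235.9   136.94]
bar top corner [-45, -7, 12] [[332.32 467.95]] [[246.39 307.98]]
bar top corner [-45, 7, 12] [[296.91 477.01]] [[205.14 292.07]]
bar top corner [45, -7, 12] [[294.96 247.51]] [[388.27  80.46]]
bar top corner [45, 7, 12] [[258.52 256.77]] [[347.43  66.74]]
stand [539.3  191.65] -29.683462898310047 [ 0.25  0.02  0.77 -0.43 -0.75  0.11 -0.21  0.41 -0.09 -0.08  0.43 -0.41
 -0.29  0.14]
```

```bash
cat >> h.py <<'E'
def tool_ori(Rt,s):  # Rt tray rotation matrix, s=+-1: tool y = s*tray y
    M=np.c_[-s*Rt[:,0],s*Rt[:,1],-Rt[:,2]]
    return R.from_matrix(M).as_euler('xyz')
TY=np.radians(15.45)
RT=R.from_euler('ZYX',[TY,-np.radians(27),0]).as_matrix()
GRIP=np.array([530.7,-235.9,136.9])
def tcp_from_grip(g,Rt): return np.asarray(g)-Rt[:,2]*19
def lvl(yaw): return R.from_euler('z',yaw).as_matrix()
SX,SY,SYAW=539.3,191.65,np.radians(-29.7)
E
python3 - <<'E'
from h import *
from bench import robot
np.set_printoptions(precision=2,suppress=True)
for s in(1,-1):
    o=tool_ori(RT,s)
    for k in (0,80): print(s,"grasp",k,robot.inverse_kinematics(tcp_from_grip(GRIP+RT[:,2]*k,RT),o))
    print("  lift",robot.inverse_kinematics(tcp_from_grip(GRIP+[0,0,120],RT),o))
    print("  lev",robot.inverse_kinematics(tcp_from_grip(GRIP+[0,0,120],lvl(TY)),tool_ori(lvl(TY),s)))
    for h in (0,np.pi):
        y=SYAW+h
        for z in (106+60,230): print("   place",h,robot.inverse_kinematics(tcp_from_grip([SX,SY,z],lvl(y)),tool_ori(lvl(y),s)))
print(robot.current_qpos(),robot.current_contact_force())
E
```

```text
1 grasp 0 [-0.87  0.26  1.91  0.58  0.85 -3.08]
1 grasp 80 [-0.95  0.14  1.87  0.52  1.03 -3.04]
  lift [-0.87  0.13  1.75  0.48  1.11 -2.9 ]
  lev [-0.61  0.3   1.43 -0.    1.41 -2.45]
   place 0 [ 0.15  0.35  1.58  0.    1.2  -0.91]
   place 0 [ 0.15  0.3   1.49  0.    1.35 -0.91]
   place 3.141592653589793 [ 0.15  0.35  1.58 -0.    1.2   2.24]
   place 3.141592653589793 [ 0.15  0.3   1.49 -0.    1.35  2.24]
-1 grasp 0 [-0.87  0.26  1.91  0.58  0.85  0.06]
-1 grasp 80 [-0.95  0.14  1.87  0.52  1.03  0.11]
  lift [-0.87  0.13  1.75  0.48  1.11  0.25]
  lev [-0.61  0.3   1.43 -0.    1.41  0.69]
   place 0 [ 0.15  0.35  1.58 -0.    1.2   2.24]
   place 0 [ 0.15  0.3   1.49 -0.    1.35  2.24]
   place 3.141592653589793 [ 0.15  0.35  1.58  0.    1.2  -0.91]
   place 3.141592653589793 [ 0.15  0.3   1.49  0.    1.35 -0.91]
[-2.3 -0.1  1.5  0.   1.7 -0.2] [ 0.39 -0.44  0.23]
```

Run:
```python
from h import *
from bench import robot
np.set_printoptions(precision=2,suppress=True)
o=tool_ori(RT,-1)
robot.move_ptp(tcp_from_grip(GRIP+RT[:,2]*90,RT),o)
print(robot.current_t(),robot.current_tcp_pos(),tcp_from_grip(GRIP+RT[:,2]*90,RT))
print(robot.move_linear(tcp_from_grip(GRIP+RT[:,2]*28,RT),speed=100,f_stop=10))
print(robot.current_t(),robot.current_contact_force(),robot.current_gripper_width())
D={n:robot.get_image(n) for n in("side","top")};pickle.dump(D,open("v2.pkl","wb"))
a=cv2.resize(D["top"]["img"][130:240,290:400],None,fx=4,fy=4,interpolation=2);b=cv2.resize(D["side"]["img"][160:270,300:410],None,fx=4,fy=4,interpolation=2)
cv2.imwrite("pics/e.png",cv2.resize(np.hstack([a,b]),(790,395)))
```

```text
5.0417 [ 499.46 -245.39  200.47] [ 499.63 -244.49  200.16]
False
5.8083 [-0.22  0.5   1.07] 0.9999911006687616
```

View pics/e.png

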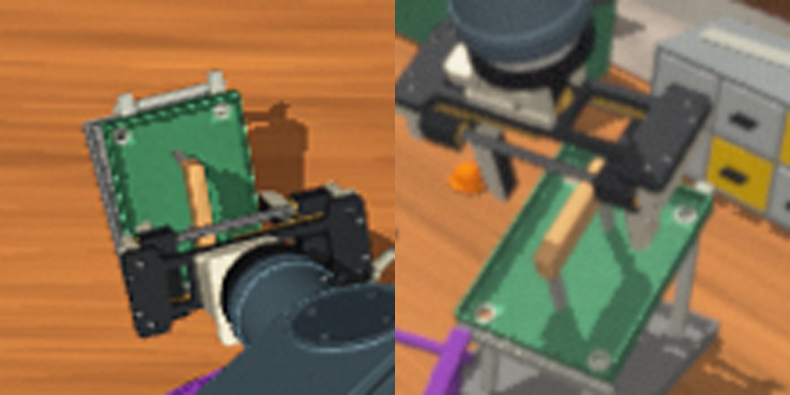

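The fingers straddle the wooden bar, with the top view showing the jaws centred on it (crop ≈(205,210)). Next I'll go down, grip, and lift straight up.

Run:
```python
from h import *
from bench import robot
np.set_printoptions(precision=2,suppress=True)
print(robot.move_linear(tcp_from_grip(GRIP,RT),speed=60,f_stop=10))
robot.move_gripper(0.0); print("w",robot.current_gripper_width()*93,robot.current_contact_force())
print("tcp",robot.current_tcp_pos(),robot.current_eef_rot(), tool_ori(RT,-1))
tcp=np.array(robot.current_tcp_pos())
robot.move_linear(tcp+[0,0,15],speed=40); print(robot.current_contact_force())
robot.move_linear(tcp+[0,0,110],speed=120); print(robot.current_contact_force(),robot.current_gripper_width()*93)
g=GRIP+[0,0,110]
robot.move_ptp(tcp_from_grip(g,lvl(TY)),tool_ori(lvl(TY),-1))
print(robot.current_t(),robot.current_contact_force(),robot.current_ft_torque(),robot.current_gripper_width()*93,robot.current_eef_rot())
D={n:robot.get_image(n) for n in("side","top")};pickle.dump(D,open("v3.pkl","wb"))
for n in D: cv2.imwrite(f"pics/{n}3.png",D[n]["img"])
```

```text
False
w 13.554724386080203 [-0.21  1.38  0.42]
tcp [ 538.94 -233.46  119.9 ] [-3.14 -0.47  0.27] [ 3.14 -0.47  0.27]
[ 0.62  0.43 -1.77]
[ 0.2   0.1  -2.28] 13.430220555096847
9.725 [-2.23 -0.28 -2.53] [-0.    0.06  0.02] 13.734518801048793 [-3.14 -0.    0.27]
```

View pics/side3.png

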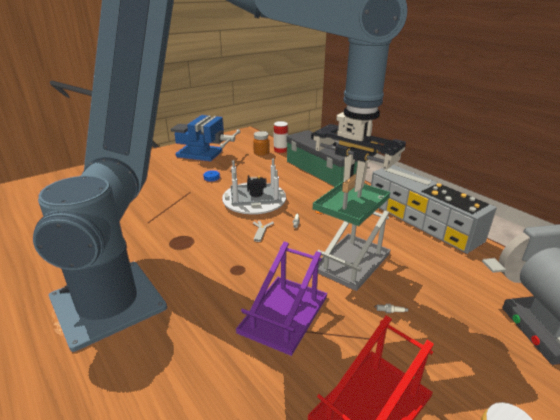

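The tray is held and looks level in the side view, around (352,203). Now I'll carry it over the stand with the underside at 170 mm.

Run:
```python
from h import *
from bench import robot
np.set_printoptions(precision=2,suppress=True)
y=SYAW+np.pi
robot.move_ptp(tcp_from_grip([SX,SY,230],lvl(y)),tool_ori(lvl(y),-1))
robot.sleep(.3)
print(robot.current_t(),robot.current_tcp_pos(),robot.current_contact_force(),robot.current_ft_torque())
D={n:robot.get_image(n) for n in("side","top")};pickle.dump(D,open("v4.pkl","wb"))
def c(img,x0,y0,x1,y1,f,n):
    o=cv2.resize(img[y0:y1,x0:x1],None,fx=f,fy=f,interpolation=cv2.INTER_CUBIC)
    for i in range(x0,x1,10): cv2.putText(o,str(i),((i-x0)*f,8),0,.3,(0,255,255)); cv2.line(o,((i-x0)*f,10),((i-x0)*f,16),(0,255,255))
    for i in range(y0,y1,10): cv2.putText(o,str(i),(0,(i-y0)*f+4),0,.3,(0,255,255))
    cv2.imwrite(n,o)
c(D["side"]["img"],210,120,310,220,6,"pics/f1.png");c(D["top"]["img"],165,140,255,230,6,"pics/f2.png")
```

```text
11.7 [539.55 191.07 210.97] [ 0.48  0.05 -2.58] [ 0.06 -0.12 -0.01]
```

View pics/f1.png

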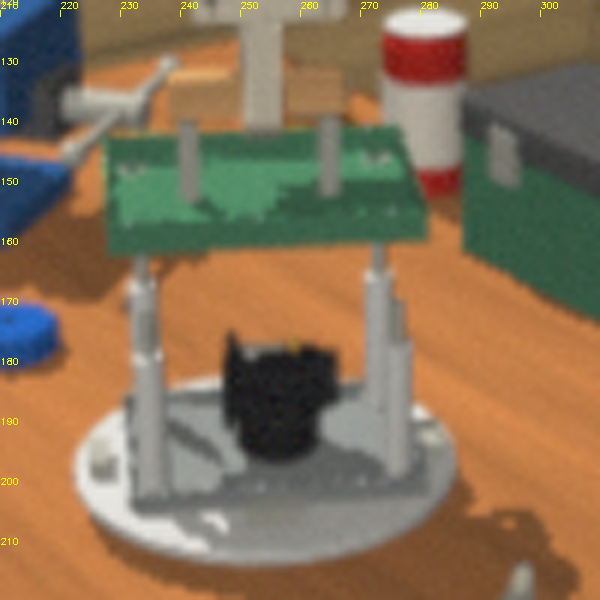

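View pics/f2.png

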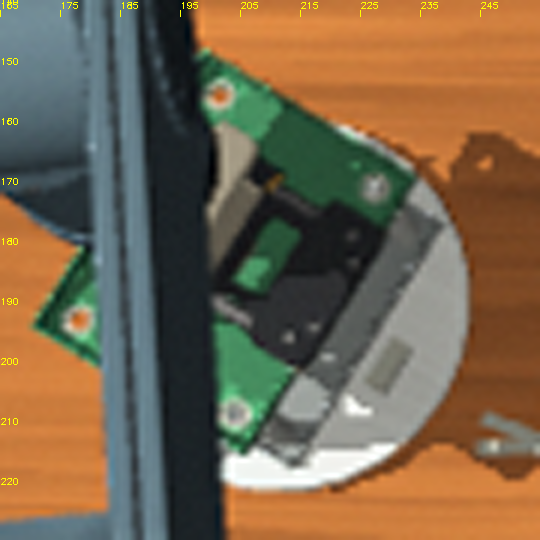

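Run:
```python
from h import *
np.set_printoptions(precision=2,suppress=True)
D=pickle.load(open("v4.pkl","rb"));T,S=D["top"],D["side"]
# refine hole centres in top: non-green blob centroid near seeds
seed=un(165,140,[(374,187),(219,96),(235,413),(79,321)],6)
g=T["img"].astype(float)
ref=[]
for s in seed:
    x,y=np.round(s).astype(int);w=4
    p=g[y-w:y+w+1,x-w:x+w+1]; yy,xx=np.mgrid[y-w:y+w+1,x-w:x+w+1]
    k=np.clip(p[...,2]-p[...,1]*0.9+15,0,None)*((xx-s[0])**2+(yy-s[1])**2<10); ref.append([(k*xx).sum()/k.sum(),(k*yy).sum()/k.sum()])
ref=np.array(ref);print(ref-seed)
P=onz(T,seed,174);print(P)
c=P.mean(0);print("centre",c)
# tray axes: A far-left etc.
m=np.array([[-65,45,4],[-65,-45,4],[65,45,4],[65,-45,4]],float)
yaw0=np.pi+np.radians(-29.7)
def res(p):
    X=m@lvl(p[2]).T+[p[0],p[1],170];return (proj(T,X)-seed).ravel()
r=least_squares(res,[539,191,yaw0]);print(r.x[:2],np.degrees(r.x[2])-180,r.fun)
# predicted side pix for tray features
p=r.x
for n,q in dict(h1=m[0],h2=m[1],h3=m[2],h4=m[3],b1=[80,60,0],b2=[80,-60,0],b3=[-80,60,0],b4=[-80,-60,0],t1=[80,60,18],t2=[80,-60,18],t3=[-80,60,18],t4=[-80,-60,18]).items():
    X=lvl(p[2])@np.array(q)+[p[0],p[1],170];print(n,((proj(S,X)-[210,120]+.5)*6-.5)[0])
```

```text
[[ 0.19  0.13]
 [ 0.03 -0.01]
 [-0.2   0.24]
 [-0.11 -0.19]]
[[572.37 120.32 174.  ]
 [616.4  198.14 174.  ]
 [459.53 184.53 174.  ]
 [503.26 262.37 174.  ]]
centre [537.89 191.34 174.  ]
[537.89 191.34] -29.550369569428625 [ 0.06  0.04 -0.09 -0.08  0.09  0.13 -0.06 -0.09]
h1 [395.66 220.2 ]
h2 [374.7  155.08]
h3 [137.1  233.05]
h4 [131.29 166.31]
b1 [108.06 254.04]
b2 [102.67 164.29]
b3 [429.06 237.76]
b4 [398.88 150.68]
t1 [105.64 220.1 ]
t2 [100.41 132.38]
t3 [429.18 204.27]
t4 [398.77 119.18]
```

```bash
cat >> h.py <<'E'
from bench import robot
YAW=SYAW+np.pi
def go(x,y,under,yaw=YAW,speed=60,f=None):
    """command grip so tray underside nominal at 'under'"""
    r=robot.move_linear(tcp_from_grip([x,y,under+60],lvl(yaw)),tool_ori(lvl(yaw),-1),speed=speed,f_stop=f)
    return r
def stat(tag=""):
    t=np.array(robot.current_tcp_pos());print(tag,"t%.2f"%robot.current_t(),"tcp",t.round(2),"under %.2f"%(t[2]-41),"F",np.round(robot.current_contact_force(),2),"M",np.round(robot.current_ft_torque(),3))
E
python3 - <<'E'
from h import *
x,y=SX+1.4,SY+.3
go(x,y,140,speed=60); stat("above")
go(x,y,134,speed=20);robot.sleep(.2);stat("at134")
D={n:robot.get_image(n) for n in("side","top")};pickle.dump(D,open("v5.pkl","wb"))
print(go(x,y,118,speed=10,f=3));stat("desc")
D2={n:robot.get_image(n) for n in("side","top")};pickle.dump(D2,open("v6.pkl","wb"))
a=cv2.resize(D["side"]["img"][120:220,210:310],None,fx=4,fy=4,interpolation=2);b=cv2.resize(D2["side"]["img"][120:220,210:310],None,fx=4,fy=4,interpolation=2)
cv2.imwrite("pics/g1.png",np.hstack([a,b]))
a=cv2.resize(D["top"]["img"][140:230,165:255],None,fx=6,fy=6,interpolation=2);cv2.imwrite("pics/g2.png",a)
E
```

```text
above t12.45 tcp [540.69 191.99 180.85] under 139.85 F [ 0.55  0.68 -2.36] M [ 0.021 -0.124  0.039]
at134 t13.10 tcp [540.78 191.97 175.12] under 134.12 F [ 0.39  0.41 -2.28] M [ 0.04  -0.112  0.005]
True
desc t13.94 tcp [540.71 191.94 169.86] under 128.86 F [-0.12 -0.72  4.57] M [ 0.003 -0.155 -0.016]
```

View pics/g1.png

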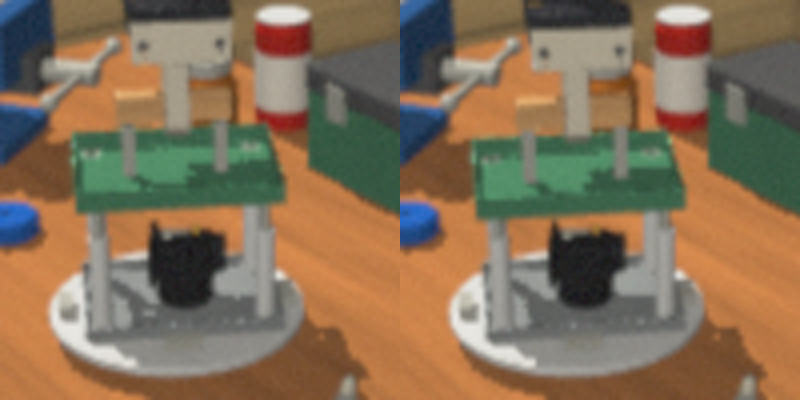

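View pics/g2.png

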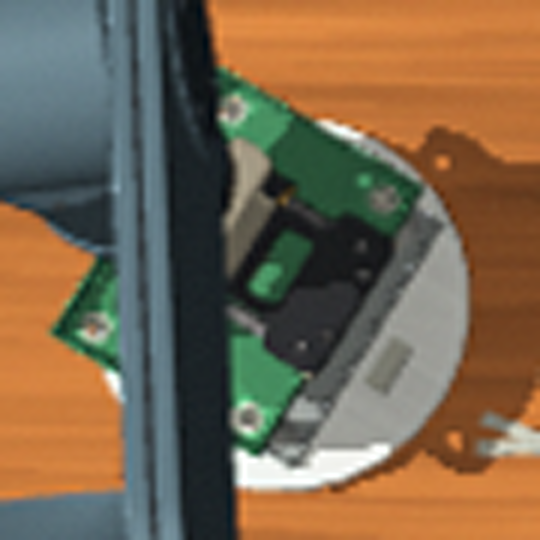

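Run:
```python
from h import *
D=pickle.load(open("v5.pkl","rb"));D2=pickle.load(open("v6.pkl","rb"))
rows=[]
for d in(D,D2):
    r=[]
    for u,v in((233,108),(385,200),(95,327),(249,417)):
        x,y=np.round(un(165,140,(u,v),6)).astype(int)
        r.append(cv2.copyMakeBorder(cv2.resize(d["top"]["img"][y-6:y+7,x-6:x+7],None,fx=14,fy=14,interpolation=cv2.INTER_CUBIC),4,4,4,4,0))
        if d is D: print(x,y)
    rows.append(np.hstack(r))
cv2.imwrite("pics/g3.png",np.vstack(rows))
```

```text
203 158
229 173
180 194
206 209
```

View pics/g3.png

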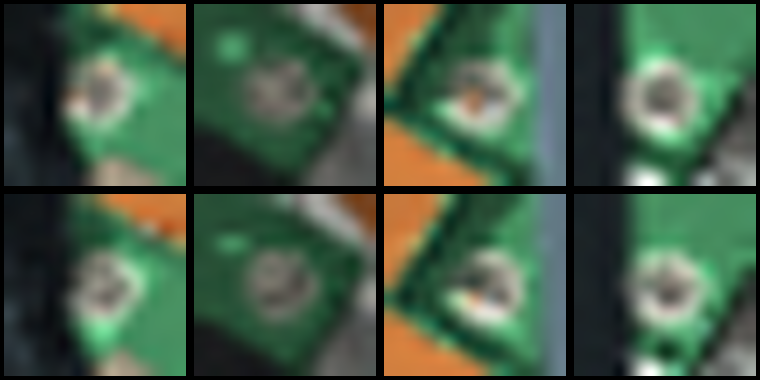

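```bash
cat >> h.py <<'E'
def tryat(x,y,yaw=YAW,f=3,start=132.0,end=118):
    go(x,y,start,yaw,speed=30); robot.sleep(.1)
    hit=go(x,y,end,yaw,speed=12,f=f); stat(f"try {x-SX:.1f} {y-SY:.1f} {np.degrees(yaw-YAW):.1f} hit={hit}")
    return robot.current_tcp_pos()[2]-41
E
python3 - <<'E'
from h import *
for dx,dy in((1.4,-.8),(2.2,-.8),(1.4,-1.8),(2.4,-1.8)):
    u=tryat(SX+dx,SY+dy)
    if u<126: break
E
```

```text
try 1.4 -0.8 0.0 hit=True t14.95 tcp [540.73 190.84 169.88] under 128.88 F [-0.8  -1.41  6.59] M [ 0.028 -0.128  0.   ]
try 2.2 -0.8 0.0 hit=True t15.86 tcp [541.55 190.83 169.87] under 128.87 F [0.02 0.02 4.78] M [ 0.043 -0.118  0.005]
try 1.4 -1.8 0.0 hit=True t16.76 tcp [540.74 189.83 169.89] under 128.89 F [-0.29 -0.07  6.18] M [ 0.037 -0.138  0.001]
try 2.4 -1.8 0.0 hit=True t17.67 tcp [541.74 189.83 169.9 ] under 128.90 F [-0.14  0.07  4.84] M [ 0.016 -0.111  0.031]
```

All five contacts stop at the same height, so the tray is resting on stud tips and the offset is more than about 1.6 mm. I'll re-measure the studs more finely from the clear pictures.

Run:
```python
from h import *
D=pickle.load(open("v1.pkl","rb"))
def tile(d,cs,w=9,f=20):
    r=[]
    for u,v in cs:
        o=cv2.resize(d[v-w:v+w+1,u-w:u+w+1],None,fx=f,fy=f,interpolation=cv2.INTER_LANCZOS4)
        for k in range(0,2*w+1,3):
            c=int((k+.5)*f); cv2.line(o,(c,0),(c,6),(0,255,255),1);cv2.line(o,(0,c),(6,c),(0,255,255),1)
            cv2.putText(o,str(u-w+k),(c-8,16),0,.3,(0,255,255));cv2.putText(o,str(v-w+k),(8,c+3),0,.3,(0,255,255))
        r.append(cv2.copyMakeBorder(o,2,2,2,2,0))
    return np.vstack([np.hstack(r[:2]),np.hstack(r[2:])])
t=tile(D["top"]["img"],[(204,159),(229,174),(183,195),(207,209)],7);cv2.imwrite("pics/k1.png",t)
s=tile(D["side"]["img"],[(233,166),(273,164),(276,174),(234,180)],7);cv2.imwrite("pics/k2.png",s)
```

```text
(no output)
```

View pics/k1.png

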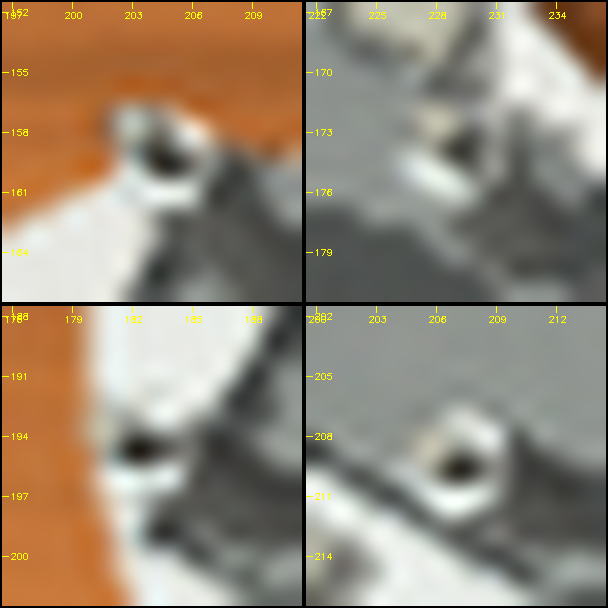

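View pics/k2.png

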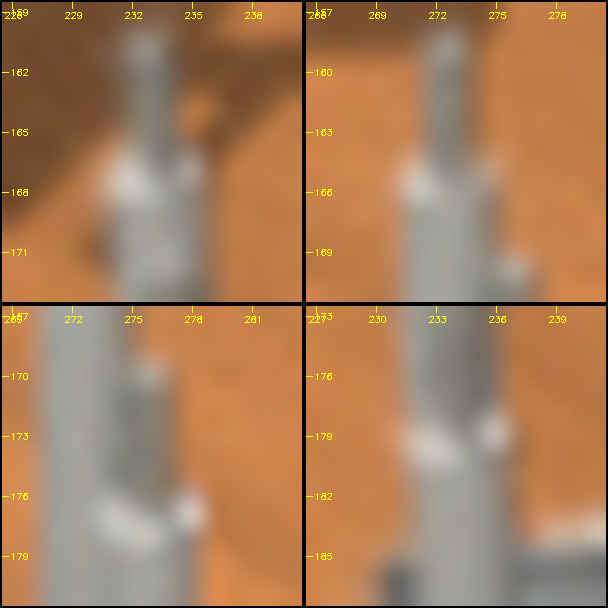

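Run:
```python
from h import *
np.set_printoptions(precision=2,suppress=True)
D=pickle.load(open("v1.pkl","rb"));T,S=D["top"],D["side"]
st=np.array([(202.9,157.6),(227.95,172.4),(180.65,193.7),(205.7,208.3)]);ss=np.array([(272.7,158.7),(275.9,169.7),(232.8,160.65)])
m2=np.array([[65,45,130],[65,-45,130],[-65,45,130],[-65,-45,130]],float)
def res2(p,w):
    X=m2@lvl(p[2]).T+[p[0],p[1],0]
    return np.r_[w[0]*(proj(T,X)-st).ravel(),w[1]*(proj(S,X[:3])-ss).ravel()]
for w in((1,1),(1,0),(0,1)):
    r=least_squares(res2,[540,192,-.5],args=(w,));print(w,r.x[:2],np.degrees(r.x[2]),r.fun)
print(onz(T,st,130),onz(S,ss,130))
# tray at contact v6: top fits? holes refined in v5
```

```text
(1, 1) [541.3  193.59] -29.67397376659226 [ 0.3   0.08  0.27  0.07  0.06  0.06  0.16  0.5  -0.09 -1.05  0.11 -0.67
  0.05 -1.04]
(1, 0) [541.85 194.21] -29.524335759628446 [ 0.04 -0.09  0.04 -0.17 -0.11 -0.06  0.03  0.31 -0.   -0.    0.   -0.
  0.   -0.  ]
(0, 1) [537.16 187.87] -29.77778418414241 [ 0.    0.    0.    0.    0.    0.    0.    0.   -0.04 -0.18  0.12  0.31
 -0.09 -0.18]
[[620.3  201.45 130.  ]
 [575.71 123.13 130.  ]
 [507.29 265.04 130.  ]
 [464.07 187.22 130.  ]] [[615.14 193.35 130.  ]
 [572.29 118.57 130.  ]
 [502.54 257.77 130.  ]]
```

Run:
```python
from h import *
for dx,dy in((4.1,3.0),(3.2,2.0),(4.8,1.8),(2.6,3.4)):
    u=tryat(SX+dx,SY+dy)
    if u<127: break
D=dict(side=robot.get_image("side"),top=robot.get_image("top"));pickle.dump(D,open("v7.pkl","wb"))
```

```text
try 4.1 3.0 0.0 hit=False t19.48 tcp [543.44 194.65 159.1 ] under 118.10 F [ 0.44 -0.66 -2.19] M [ 0.043 -0.097 -0.04 ]
```

The first try at the new estimate passed the tips with no contact force. I'll keep going down gently until it seats.

Run:
```python
from h import *
x,y=SX+4.1,SY+3.0
print(go(x,y,107,speed=25,f=3)); stat("107")
print(go(x,y,102,speed=8,f=4)); stat("home?")
D=dict(side=robot.get_image("side"),top=robot.get_image("top"));pickle.dump(D,open("v8.pkl","wb"))
a=cv2.resize(D["side"]["img"][130:220,215:305],None,fx=6,fy=6,interpolation=2);cv2.imwrite("pics/m1.png",a)
a=cv2.resize(D["top"]["img"][140:230,165:255],None,fx=6,fy=6,interpolation=2);cv2.imwrite("pics/m2.png",a)
```

```text
False
107 t20.17 tcp [543.36 194.64 147.86] under 106.86 F [-0.09  0.16 -2.76] M [ 0.07  -0.118  0.017]
True
home? t20.57 tcp [543.6  194.66 145.93] under 104.93 F [ 0.05 -0.34  6.26] M [-0.043 -0.07   0.064]
```

View pics/m1.png

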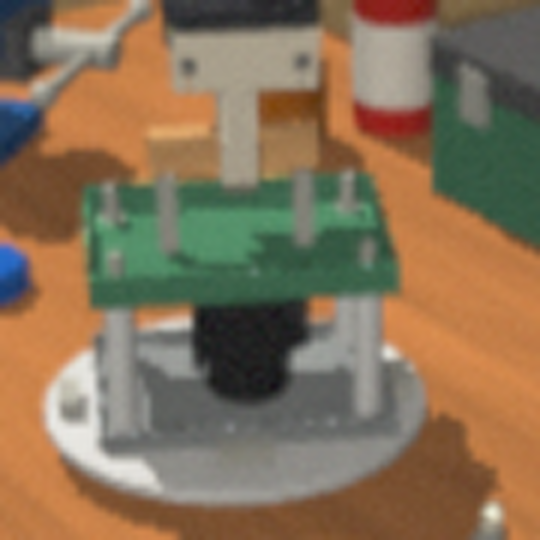

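View pics/m2.png

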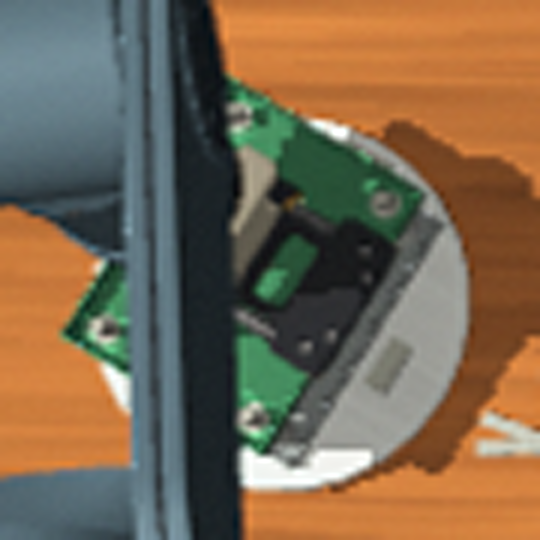

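All four studs stand up through their holes, at side crop (110,200), (348,190), (116,262) and (368,250). The tray seated 23.95 mm below the stud-tip contact height, against a 24 mm stud. I'll release it and draw clear.

Run:
```python
from h import *
robot.move_gripper(0.5); stat("open"); print(robot.current_gripper_width())
p=np.array(robot.current_tcp_pos())
print(robot.move_linear(p+[0,0,60],speed=60,f_stop=8)); stat("up")
robot.move_linear(p+[0,0,180],speed=150)
q=robot.current_qpos(); robot.move_j([-0.7,*q[1:]]); stat("away")
D=dict(side=robot.get_image("side"),top=robot.get_image("top"));pickle.dump(D,open("v9.pkl","wb"))
a=cv2.resize(D["side"]["img"][130:220,215:305],None,fx=6,fy=6,interpolation=2);cv2.imwrite("pics/n1.png",a)
a=cv2.resize(D["top"]["img"][140:230,165:255],None,fx=6,fy=6,interpolation=2);cv2.imwrite("pics/n2.png",a)
cv2.imwrite("pics/n3.png",D["top"]["img"])
```

```text
open t21.40 tcp [542.56 194.53 144.44] under 103.44 F [-0.38 -0.8   0.7 ] M [-0.019 -0.196 -0.011]
0.49862720186983617
False
up t22.55 tcp [542.23 194.47 203.91] under 162.91 F [-0.08  0.1   1.16] M [ 0.011 -0.109  0.043]
away t25.23 tcp [ 504.09 -278.36  323.36] under 282.36 F [0.6  0.52 0.65] M [-0.021 -0.098  0.027]
```

View pics/n1.png

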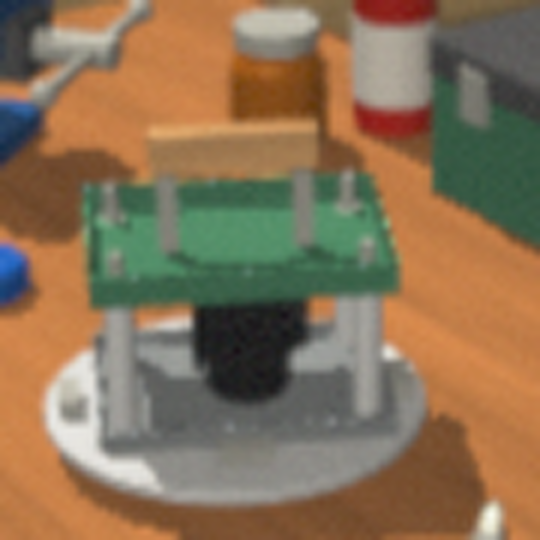

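View pics/n2.png

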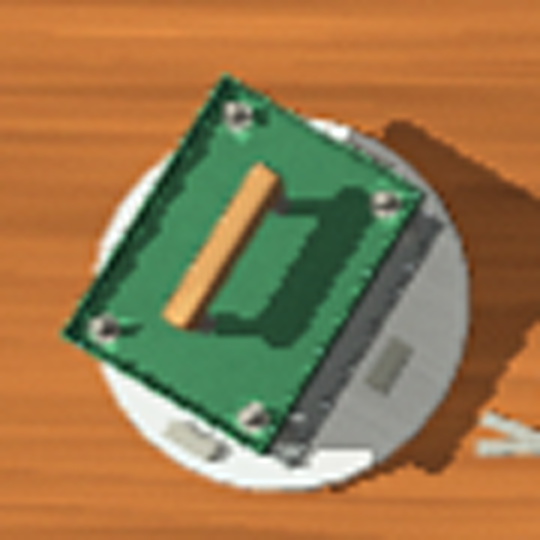

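View pics/n3.png

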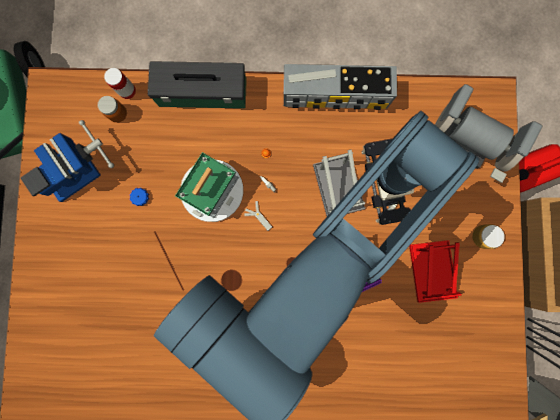

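The tray sits level on all four tubes with the studs through, the arm is clear, and the bench items look unmoved. Handing in.

Run:
```python
from bench import robot
print(robot.current_joint_vel().__repr__()[:80]); robot.hand_in(); print(robot.current_t())
```

```text
array([-0.0004256 , -0.00074848, -0.00034545, -0.00230838,  0.00078704,
        
the job is handed in; nothing more can be done
the job is handed in; nothing more can be done
```

The green tray is stacked on the turntable stand, seated on all four tubes with a stud through each hole. I handed the job in at about 25 s of the 72 s allowed.

- **Grip and carry:** I took the tray by its wooden grip along the rack's slope, lifted it straight up, levelled it and carried it over the stand.
- **First feel failed:** The first five descents all stopped lightly on the stud tips (about 7–9 N change in force). My first estimate of the stand was wrong because I had taken shadows for the studs.
- **Fit:** I re-measured the studs in the clear pictures. The top and side views disagreed by about 8 mm, so I used the top view alone. The next descent went in with no contact force, and the tray stopped 23.95 mm below the tip height, against a 24 mm stud.
- **Last checks:** After I let go and drew clear, both cameras showed all four studs through and the tray looking level. The side view showed the carburettor standing underneath. The other bench items looked unmoved where visible, but I judged that by eye, and the arm hid plug_a or plug_b (the one near the rack) and most of the purple rack in the last top view.

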